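# Set and lock the microscope stage's height stop

## Robot

A 7-joint arm with a two-finger parallel gripper is mounted at the origin on the work surface. World frame = base frame: x ahead of the robot, y to its left, z up, the work surface at z = 0. Lengths are in m, angles in rad, forces in N, time in s.
With the tool pointing down it reaches from about 0.4 to 0.85 m from the base axis. Payload 10.4 kg.
Tool frame: the origin (TCP) lies midway between the tips of the shut fingers; the grasp point (between the pads) lies 19 mm behind it; z points along the fingers, y is the line along which they close (so a half turn about z gives the same grasp; the last joint's range is limited). The gripper opens to 87 mm and grips with 3 to 60 N. Pads are 19 mm wide; open, the fingers measure 117 mm over their backs; the gripper's body (75 mm by 190 mm) begins 51 mm behind the grasp point.
Start: joints at [-1.191, 0.332, -0.065, 1.46, 0.022, 1.35, -0.088], TCP at [0.245, 0.575, 0.223] pointing down, gripper open.
Joint ranges: [-2.6, 2.6], [-0.5, 2.12], [-1.47, 1.34], [0.16, 2.42], [-1.27, 4.41], [0.06, 2.06], [-2.6, 2.6]. Speed limits (rad/s): [2.22, 2.22, 2.79, 2.79, 3.14, 3.14, 3.14].

## Interface

Orientations are given as a unit quaternion [x, y, z, w].
In Python, from bench import r gives the robot as it stands.
- The arm moves only by the tool carry_out, never from a script. Its argument "steps" is a list that holds one entry, the list of rows, each a list of 6 numbers: the shift along the tool's x, y, z in cm, then the turn, a rotation vector about the tool's x, y, z in rad. In form: [[[dx, dy, dz, wx, wy, wz], ...]]. A call has 1 to 20 rows; each row is the pose to reach, as a shift and turn from the pose commanded when the call began, along the tool's axes at that moment; what a row does not reach only later rows make up. A row lasts 1/12 s, in which the tool goes at most 41.7 mm and 7.16 degrees, less where a joint would pass 70% of its speed; a pose out of reach is approached as far as the arm can. A call with a gripper value outside its range is refused whole. "hand" is the closure, from -1 (fully open) to 1 (shut), set as the call begins (left out, the last holds). The fingers move at their own pace and stop on an object; "squeeze" is the grip in N (left out, the last holds). Time passes only in rows, so rows that repeat a pose let the fingers close. It gives the time, the measured TCP pose, the force, the opening and the grip force at its end, in the units of the state.
- r.read_state(): the state, without advancing time (a new reading comes with each control period).
- r.camera(name): name is "scene" or "top" or "wrist"; returns the picture (480x640x3 uint8, red, green, blue); there is no depth.
- r.camera_params(name): a dict with "fx", "fy", "cx", "cy" (pixels), "view" (4x4, takes a point from world to camera coordinates). Camera axes: x right, y up, looking along -z (the intrinsics and any distortion apply to the point x, -y, -z); pixel columns grow to the right and rows downward; lengths in m; the calibration is good to about 2 mm. The wrist camera is an equidistant fisheye: a pixel r from the principal point sees the ray r / f radians off the axis. A picture is of the moment at which its call begins: read the wrist's pose just before it. camera_params takes no time and is no camera call; for the wrist camera it gives the pose at the moment of the call.
- r.close_job(): hands the job in; it is judged then, once.
The state is a dict: "time": time; "joint_positions": joint angles; "joint_vel": joint speeds; "joint_torque": joint torques, N m; "ee_pos": TCP position; "eef_rot": TCP orientation; "ft_force": force on the tool from outside, world axes, zero at the start; "torque": the same for the moment, N m; "width": finger opening in m; "grip_force": force on a finger pad.
Only numpy, scipy, OpenCV 4.12 (cv2) and the standard library are available. Lean on these libraries where they do the work, as an engineer would, in place of code of your own. Each camera call takes 0.05 s, during which the arm holds its last target. There are 200 camera calls.

## Task

On the blue microscope base, turn the black knob clockwise until its white pointer line points at the yellow marker on the scale disc. Then lock that setting: swing the red lever of the lock ring under it clockwise until the hidden clamp bites and the ring is firmly tight (about 14 N of turning push at the lever's post), without forcing it (never much above 20 N) and without disturbing the setting. Let go, and leave the mouse, lens, tray and bottle where they are.

Things in the scene. Friction and masses are not known exactly. Their poses are not given: they have to be found in the camera images.
- station: Fixed microscope base: blue slab, 460 x 560 x 30 mm, on the table. Origin on the table (z = 0) on the common vertical axis of dial housing (radius 50, up to 52 mm above the table), lock ring, scale disc and knob; the slab spans -120 to +340 mm along its x (away from the robot), 280 mm either side in y. A black stage plate (150 x 190 mm, top at 76 mm) begins 130 mm from the axis along its +x.
- knob_grip (a point): On the axis, middle of the knob's bar, 104 mm above the table: the place to grip. The knob is a black disc of radius 30 mm (75 to 83 mm above the table) with an upright bar on it, 52 mm long, 14 mm thick, 83 to 117 mm above the table; grip the bar across its thickness from above. Its x axis points along the bar to the pointer end.
- pointer (a point): The point in line with the knob's white pointer line, 37 mm from the axis, 76 mm above the table; it turns with the knob. Its x axis points outwards. The white line runs from the middle of the bar's top to one end and down that end.
- mark (a point): Middle of the yellow marker block (13 mm long, 5 mm wide, top at 79 mm) on the fixed aluminium scale disc (radius 46, 69 to 75 mm above the table): 37 mm from the axis, 76 mm above the table. It does not turn with the knob; its x axis points outwards. The knob is set when pointer lies over it.
- knob (a joint): Knob angle in rad, grows clockwise seen from above; range 0 to 3.0. It starts 0.5 to 1.6 rad short (anticlockwise) of the marker. Stiff (0.12 N m of friction) and stays where it is left.
- post (a point): Grip point on the red upright round post on the lock ring's lever, 78 mm from the axis, 95 mm above the table. Post 12 mm in diameter, from the lever arm (top 65 mm above the table, 16 mm wide) up to 113 mm; swings round on the robot's side. x axis points away from the axis. Push it sideways or hold it loosely: pinched hard, the gripper's own twist also turns the ring and hides the push.
- ring (a joint): Lock ring (black, knurled, radius 52, 53 to 67 mm above the table) angle, rad, clockwise from above tightens; range 0 to 2.3, starts at 0 to 0.35. Free turning takes 0.45 N m (6 N at the post moving, 3 to 5 N paused). A hidden clamp bites anywhere in 0.9 to 1.6; from there torque climbs 9 N m per rad (1.5 N at the post per mm). Under 9.5 N not tight, 14 N right, 20 N the most. Stays tight.
- ring_nose: The ring's hidden sprung nose inside the housing, out of reach, 30 mm from the axis; it turns with the ring until it meets the hidden clamp, then its spring is wound up. Its contact force is the clamp's tightness: 0 until the clamp bites. Origin as that of the station.
- mouse_center (a point): Black computer mouse, 105 x 60 x 31 mm, lying on the slab; its centre. Leave alone.
- lens_center (a point): Steel objective lens, 38 mm in diameter, 50 mm high, upright on the slab; its centre. Leave alone.
- tray_center (a point): White divided specimen tray, 100 x 70 x 22 mm, on the slab; its centre. Leave alone.
- bottle_center (a point): Blue cleaning bottle, 44 mm in diameter, 105 mm high, upright on the slab; its centre. Leave alone.

How it is judged:
By the outcome, as a careful person would: the job done as asked, in the order asked, and still so for the second after the job is handed in, with the robot touching nothing.
It also fails if it takes over 64 s, if anything falls off the work surface, if the arm or the gripper's body presses on something with over 40 N, if the wrist force passes 120 N, or if a joint passes its speed limit or range.

## Working session

There is one attempt and no reset: what is moved stays moved. The work goes in short steps, Python scripts to look and compute and a tool call to move; the robot and the scene stay as the last step left them, time stands still between calls to the robot, and variables do not carry over. Pictures are saved under pics/ and viewed, at most 10 in all, crops included, and the job is handed in when it is done.

Besides the shell and the picture viewer there is one more tool, called after "Emit:" as name(argument=value, ...), one argument or row to a line, values as JSON. carry_out: Moves the arm, as the interface text tells. Its arguments: {"type":"object","properties":{"steps":{"type":"array","items":{"type":"array","items":{"type":"array","items":{"type":"number"}}}},"hand":{"type":"number"},"squeeze":{"type":"number"}},"required":["steps"]}

```bash
ls; mkdir -p pics; python3 - <<'E'
from bench import r
import cv2
s=r.read_state();print({k:(v if not hasattr(v,'round') else v.round(3)) if not isinstance(v,list) else v for k,v in s.items()})
for n in("top","scene"):
    cv2.imwrite(f"pics/{n}0.png",r.camera(n)[:,:,::-1]);p=r.camera_params(n);print(n,p)
E
```

```text
pics
{'time': 0.0, 'joint_positions': array([-1.191,  0.333, -0.065,  1.461,  0.022,  1.35 , -0.089]), 'joint_vel': array([ 0.   , -0.001, -0.001,  0.   , -0.   , -0.001, -0.002]), 'joint_torque': array([-0.0000e+00, -6.2327e+01,  2.4000e-02, -3.8989e+01, -6.2000e-02,
        4.0000e-02,  0.0000e+00]), 'ee_pos': array([0.245, 0.575, 0.222]), 'eef_rot': array([ 0.2  ,  0.98 , -0.001, -0.   ]), 'ft_force': array([-0.368,  0.007,  1.098]), 'torque': array([ 0.06 ,  0.016, -0.002]), 'grip_force': 0.0, 'width': 0.08713783855781054}
top {'fx': 487.50458804082933, 'fy': 487.50458804082933, 'cx': 322.4987196349664, 'cy': 236.0535198902814, 'view': array([[-0.02001916, -0.99951996,  0.02364511,  0.02055636],
       [ 0.98104862, -0.01507939,  0.19317407, -0.630674  ],
       [-0.19272478,  0.02706418,  0.98087955, -0.70970762],
       [ 0.        ,  0.        ,  0.        ,  1.        ]])}
scene {'fx': 440.8045054855045, 'fy': 440.8045054855045, 'cx': 316.6768560818278, 'cy': 230.21601120446465, 'view': array([[-0.26282646,  0.96473658, -0.01433814,  0.1656683 ],
       [-0.6050543 , -0.15322512,  0.78130107,  0.31122354],
       [ 0.75155275,  0.21402195,  0.62398963, -1.3153757 ],
       [ 0.        ,  0.        ,  0.        ,  1.        ]])}
```

View pics/top0.png

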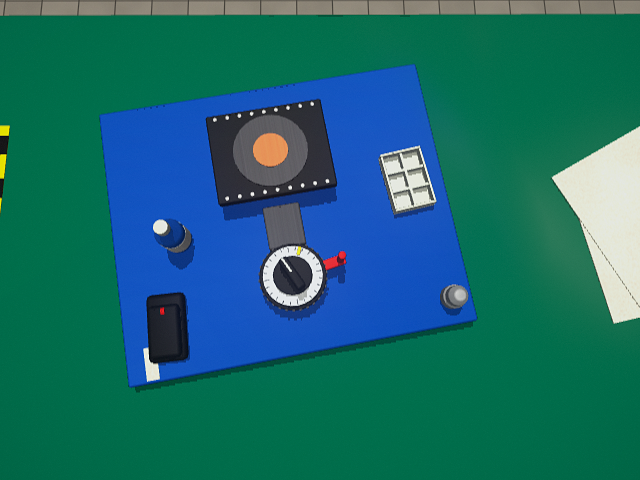

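View pics/scene0.png

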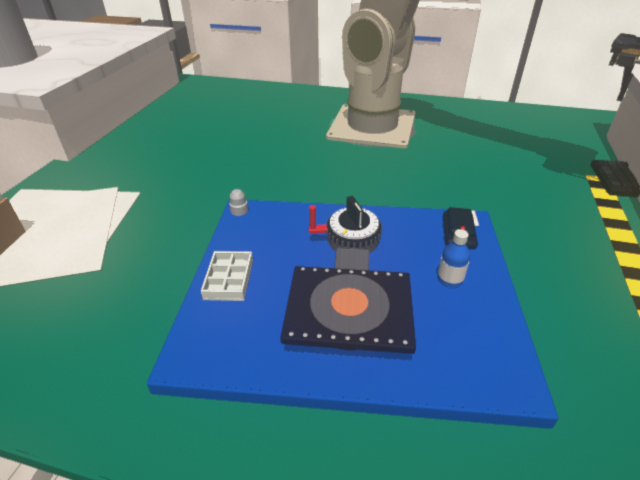

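The top view shows the dial at about (292,275), the red post at (342,256), and the yellow mark at (299,251). The pointer line runs up-left to about (282,259). I'll enlarge that area.

```bash
cat > h.py <<'E'
import numpy as np,cv2
from bench import r
def ray(n,u,v,z):
    p=r.camera_params(n);V=p['view'];R=V[:3,:3];c=-R.T@V[:3,3]
    d=R.T@np.array([(u-p['cx'])/p['fx'],-(v-p['cy'])/p['fy'],-1]);return c+d*(z-c[2])/d[2]
def proj(n,X):
    p=r.camera_params(n);V=p['view'];q=V[:3,:3]@np.array(X)+V[:3,3]
    return np.array([p['cx']+p['fx']*q[0]/-q[2],p['cy']-p['fy']*q[1]/-q[2]])
E
python3 - <<'E'
import cv2
a=cv2.imread('pics/top0.png')[225:325,245:365];cv2.imwrite('pics/topc.png',cv2.resize(a,None,fx=6,fy=6,interpolation=cv2.INTER_CUBIC)[:600])
E
```

```text
(no output)
```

View pics/topc.png

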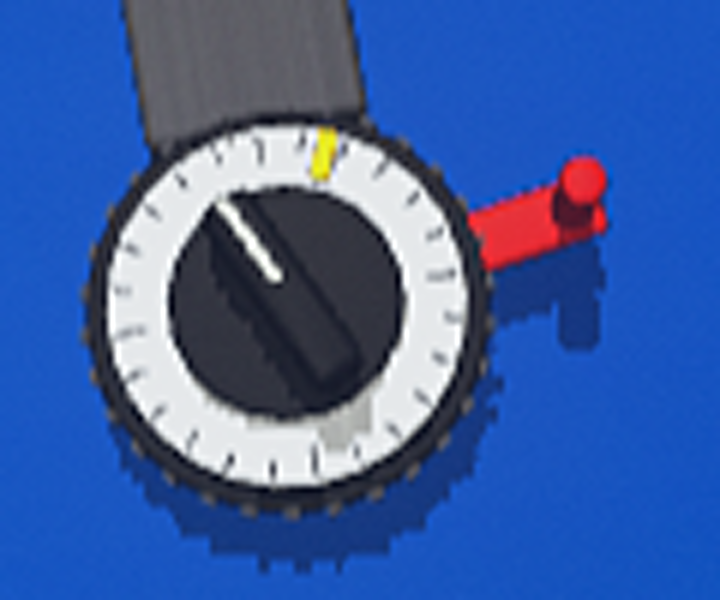

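The enlarged crop shows these points:

| Feature | Crop pixel |
|---|---|
| Disc centre | (287.5, 305) |
| Knob disc centre | (287, 302) |
| Mark | (324, 154) |
| Pointer line | (279, 279) to (219, 203) |
| Post top | (583, 181) |

```bash
python3 - <<'E'
from h import *
f=lambda u,v,z: ray('top',245+(u+.5)/6-.5,225+(v+.5)/6-.5,z)
C=f(287.5,305,.075);K=f(287,302,.083);M=f(324,154,.079);a=f(279,279,.117);b=f(219,203,.117);P=f(583,181,.113)
print(C,K,M,a,b,P)
ang=lambda v:np.degrees(np.arctan2(v[1],v[0]))
c=(C+K)/2
print('mark',ang(M-c),np.hypot(*(M-c)[:2]),'ptr',ang(b-a),ang(b-c),np.hypot(*(b-a)[:2]),'post',ang(P-c),np.hypot(*(P-c)[:2]))
# scene check
for X in [c,M,P,[*c[:2],.117]]: print(proj('scene',X))
# disc edges with ellipse fit
for n,z in(("top",.075),):
    im=cv2.imread('pics/top0.png')[225:325,245:365]
    g=cv2.threshold(im.min(2),150,255,0)[1]
    cs=max(cv2.findContours(g,0,1)[0],key=cv2.contourArea);h=cv2.convexHull(cs);e=cv2.fitEllipse(h);print(e, ray('top',245+e[0][0],225+e[0][1],z))
s=r.read_state();from scipy.spatial.transform import Rotation as R
print(R.from_quat(s['eef_rot']).as_matrix().round(4),s['ee_pos'])
for u,v in((100,114),(415,66),(477,320),(130,386)): print(ray('top',u,v,.03))
E
```

```text
[0.56772601 0.05677505 0.075     ] [0.56756582 0.05660868 0.083     ] [0.60582958 0.04699863 0.079     ] [0.56920222 0.05726362 0.117     ] [0.58789331 0.07159171 0.117     ] [ 0.59245573 -0.01681617  0.113     ]
mark -14.24411441891323 0.039394814832916514 ptr 37.472815151371506 36.34895894673472 0.02355102665828422 post -71.3498648204824 0.07758194387162339
[353.992201   219.13206031]
[344.55993978 230.66459769]
[312.34778091 206.27733493]
[354.79436477 202.51965466]
((47.28504943847656, 50.51884841918945), (59.35798263549805, 60.00462341308594), 32.72124099731445) [0.56757524 0.05710393 0.075     ]
[[-9.20e-01  3.92e-01 -4.00e-04]
 [ 3.92e-01  9.20e-01 -1.20e-03]
 [-1.00e-04 -1.20e-03 -1.00e+00]] [0.24489379 0.57466168 0.22185427]
[0.85591602 0.38532554 0.03      ]
[ 0.94248571 -0.16205689  0.03      ]
[ 0.49600382 -0.23669966  0.03      ]
[0.40648969 0.3095225  0.03      ]
```

Emit:
carry_out(
  steps=[
    [[-6,-4,0,0,0,-0.12],[-12,-8,0,0,0,-0.24],[-18,-12.5,0,0,0,-0.36],[-24,-16.5,0,0,0,-0.48],[-30,-21,0,0,0,-0.6],[-35,-24.5,0,0,0,-0.72],[-40,-28,0,0,0,-0.84],[-45,-31.5,0,0,0,-0.96],[-50,-35,0,0,0,-1.05],[-50,-35,0,0,0,-1.05],[-50,-35,0,0,0,-1.05],[-50,-35,0,0,0,-1.05],[-50,-35,0,0,0,-1.05],[-50,-35,0,0,0,-1.05],[-50,-35,0,0,0,-1.05],[-50,-35,0,0,0,-1.05],[-50,-35,0,0,0,-1.05],[-50,-35,0,0,0,-1.05],[-50,-35,0,0,0,-1.05],[-50,-35,0,0,0,-1.05]],
  ],
  hand=-1,
)

```text
time: 1.77
ee_pos: [0.5673, 0.0586, 0.2224]
eef_rot: [-0.319, 0.948, 0.0, -0.0]
ft_force: [0.2, 0.5, 1.0]
width: 0.0871
grip_force: 0.0
```

```bash
cat >> h.py <<'E'
from scipy.spatial.transform import Rotation as R
def st():
    s=r.read_state();m=R.from_quat(s['eef_rot']).as_matrix();th=np.degrees(np.arctan2(m[1,0],m[0,0]))
    print('t',round(s['time'],2),'p',s['ee_pos'].round(4),'th',th.round(2),'z',m[:,2].round(3),'F',s['ft_force'].round(1),'w',round(s['width'],4),'q',s['joint_positions'].round(2));return s,m
def wray(u,v,z,p):
    V=p['view'];Q=V[:3,:3];c=-Q.T@V[:3,3];x,y=u-p['cx'],v-p['cy'];rr=np.hypot(x,y);t=rr/p['fx']
    d=Q.T@np.array([np.sin(t)*x/rr,-np.sin(t)*y/rr,-np.cos(t)]);return c+d*(z-c[2])/d[2]
def wproj(X,p):
    V=p['view'];q=V[:3,:3]@np.array(X)+V[:3,3];x,y,z=q[0],-q[1],-q[2];t=np.arctan2(np.hypot(x,y),z);h=np.hypot(x,y)
    return np.array([p['cx']+p['fx']*t*x/h,p['cy']+p['fx']*t*y/h])
E
python3 - <<'E'
from h import *
import pickle
st();p=r.camera_params('wrist');pickle.dump(p,open('w0.pkl','wb'));a=r.camera('wrist')[:,:,::-1];cv2.imwrite('pics/w0.png',a)
print(p['fx'],p['cx'],p['cy'],wproj([.5676,.0569,.075],p),wproj([.6058,.047,.079],p),wproj([.5925,-.0168,.113],p))
E
```

```text
t 1.77 p [0.5673 0.0586 0.2224] th -142.79 z [-0.     0.001 -1.   ] F [0.2 0.5 1. ] w 0.0871 q [-0.43  0.21  0.29  1.63 -0.06  1.32  2.09]
371.64829954431775 323.8976221330652 245.33957167368726 [321.53788698 226.87947018] [286.05307677 255.24849257] [224.56314802 208.65132968]
```

View pics/w0.png

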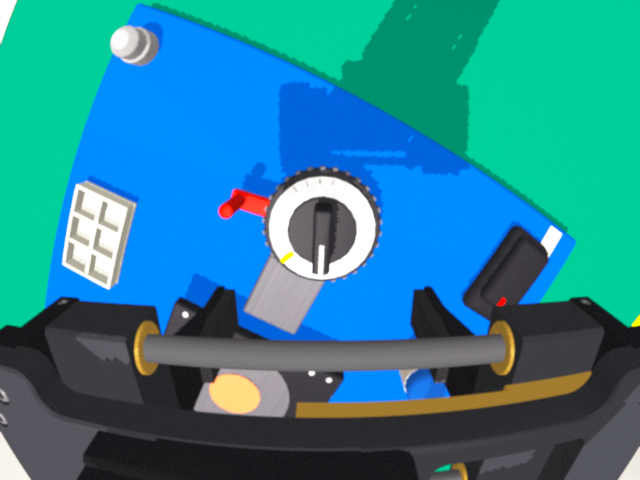

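The wrist view shows the knob at (322,226), the mark at (287,257) and the post top at (226,211). All three agree with the predictions, so I'll enlarge the view to refine the mark.

```bash
python3 - <<'E'
import cv2
a=cv2.imread('pics/w0.png')[160:290,210:390];cv2.imwrite('pics/w0c.png',cv2.resize(a,None,fx=4.4,fy=4.4,interpolation=cv2.INTER_CUBIC))
import numpy as np
h=cv2.cvtColor(cv2.imread('pics/w0.png'),cv2.COLOR_BGR2HSV)[160:290,210:390]
m=cv2.inRange(h,(24,120,120),(36,255,255));n,l,s,c=cv2.connectedComponentsWithStats(m);print(s,c+[210,160])
E
```

```text
[[    0     0   180   130 23333]
 [   70    92    13    12    67]] [[299.53897913 224.40599151]
 [285.92537313 257.23880597]]
```

View pics/w0c.png

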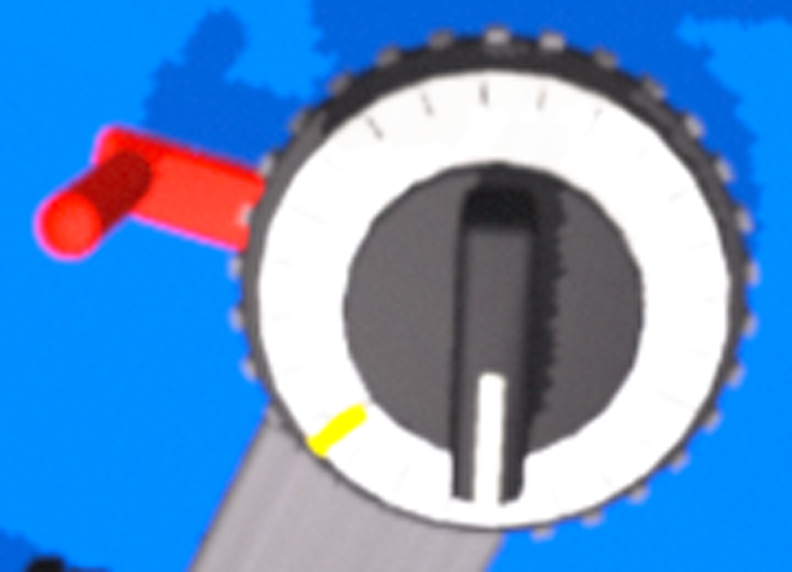

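The crop shows the scale disc centre at (494,298), the mark at (334,428), and the pointer line from (492,376) to about (488,460).

```bash
python3 - <<'E'
from h import *
import pickle
p=pickle.load(open('w0.pkl','rb'))
f=lambda u,v,z: wray(210+(u+.5)/4.4-.5,160+(v+.5)/4.4-.5,z,p)
im=cv2.imread('pics/w0.png')[160:290,210:390];g=cv2.threshold(im.min(2),200,255,0)[1]
cs=max(cv2.findContours(g,0,1)[0],key=cv2.contourArea);h=cv2.convexHull(cs)[:,0]
pts=np.array([wray(210+x,160+y,.075,p)[:2] for x,y in h]).astype(np.float32)
print('circ',cv2.minEnclosingCircle(pts),cv2.fitEllipse(pts))
C=f(494,298,.075);K=f(493,309,.083);M=wray(285.93,257.24,.079,p);P=f(70,222,.113);a=f(492,376,.117);b=f(488,455,.117)
Mi=f(364,412,.079);Mo=f(313,447,.079)
ang=lambda v:np.degrees(np.arctan2(v[1],v[0])).round(2)
print(C,K,M,P,a,b)
for c in(C,K,(C+K)/2):print('mark',ang(M-c),np.hypot(*(M-c)[:2]),'in-out',ang(Mo-Mi),'post',ang(P-c),np.hypot(*(P-c)[:2]),'ptr',ang(b-a),ang(b-c))
E
```

```text
circ ((0.5692874193191528, 0.058296941220760345), 0.04643919691443443) ((0.5693862438201904, 0.05845686048269272), (0.09196659177541733, 0.09226778149604797), 40.51178741455078)
[0.56774634 0.05738669 0.075     ] [0.56789304 0.05729694 0.083     ] [0.60736881 0.04797936 0.079     ] [ 0.59297162 -0.01557012  0.113     ] [0.57004905 0.05890085 0.117     ] [0.58198376 0.06704768 0.117     ]
mark -13.36 0.040723921991002776 in-out -17.5 post -70.93 0.07719463006180878 ptr 34.32 34.16
mark -13.28 0.040560498693655564 in-out -17.5 post -71.01 0.07706194924089822 ptr 34.32 34.68
mark -13.32 0.04064220152496461 in-out -17.5 post -70.97 0.07712827025212819 ptr 34.32 34.42
```

Emit:
carry_out(
  steps=[
    [[0,-0.1,3,0,0,0],[0,-0.1,6,0,0,0],[0,-0.1,9,0,0,0],[0,-0.1,11,0,0,0],[0,-0.1,12.5,0,0,0],[0,-0.1,13.3,0,0,0],[0,-0.1,13.3,0,0,0],[0,-0.1,13.3,0,0,0],[0,-0.1,13.3,0,0,0]],
  ],
)

```text
time: 2.57
ee_pos: [0.5691, 0.0566, 0.0909]
eef_rot: [-0.318, 0.948, -0.0, 0.001]
ft_force: [1.0, 0.1, 0.9]
width: 0.0873
grip_force: 0.0
```

Emit:
carry_out(
  steps=[
    [[0,0,0,0,0,0],[0,0,0,0,0,0],[0,0,0,0,0,0],[0,0,0,0,0,0],[0,0,0,0,0,0],[0,0,0,0,0,0],[0,0,0,0,0,0],[0,0,0,0,0,0]],
  ],
  hand=1,
  squeeze=25,
)

```text
time: 3.23
ee_pos: [0.5684, 0.0562, 0.0895]
eef_rot: [-0.318, 0.948, 0.0, -0.0]
ft_force: [0.3, -0.0, 0.2]
width: 0.0412
grip_force: 0.0
```

```bash
python3 -c "
from h import *
st()"
```

```text
t 3.23 p [0.5684 0.0562 0.0895] th -142.92 z [-0.  0. -1.] F [ 0.3 -0.   0.2] w 0.0412 q [-0.41  0.33  0.27  1.78 -0.1   1.05  2.12]
```

Emit:
carry_out(
  steps=[
    [[0,0.1,0,0,0,0],[0,0.1,0,0,0,0],[0,0.1,0,0,0,0],[0,0.1,0,0,0,0],[0,0.1,0,0,0,0],[0,0.1,0,0,0,0],[0,0.1,0,0,0,0],[0,0.1,0,0,0,0],[0,0.1,0,0,0,0]],
  ],
)

```text
time: 3.98
ee_pos: [0.5679, 0.0568, 0.0896]
eef_rot: [-0.318, 0.948, -0.0, 0.0]
ft_force: [2.5, -0.6, -1.7]
width: 0.0136
grip_force: 25.0
```

```bash
python3 -c "
from h import *
s,m=st();print(s['grip_force'],s['torque'])"
```

```text
t 3.98 p [0.5679 0.0568 0.0896] th -142.93 z [ 0. -0. -1.] F [ 2.5 -0.6 -1.7] w 0.0136 q [-0.41  0.33  0.27  1.78 -0.1   1.05  2.12]
24.998865444213152 [-0.19359372 -0.41796053 -0.00976068]
```

Emit:
carry_out(
  steps=[
    [[0,0,0,0,0,0.07],[0,0,0,0,0,0.14],[0,0,0,0,0,0.21],[0,0,0,0,0,0.28],[0,0,0,0,0,0.35],[0,0,0,0,0,0.42],[0,0,0,0,0,0.49],[0,0,0,0,0,0.56],[0,0,0,0,0,0.63],[0,0,0,0,0,0.7],[0,0,0,0,0,0.76],[0,0,0,0,0,0.82],[0,0,0,0,0,0.87],[0,0,0,0,0,0.9],[0,0,0,0,0,0.91],[0,0,0,0,0,0.91],[0,0,0,0,0,0.91],[0,0,0,0,0,0.91]],
  ],
)

```text
time: 5.48
ee_pos: [0.5679, 0.0574, 0.0896]
eef_rot: [0.13, 0.991, 0.0, 0.0]
ft_force: [2.1, 1.8, -2.6]
width: 0.0134
grip_force: 25.0
```

```bash
python3 - <<'E'
from h import *
import pickle
s,m=st();print(s['torque'])
p=r.camera_params('wrist');pickle.dump(p,open('w1.pkl','wb'));a=r.camera('wrist')[:,:,::-1];cv2.imwrite('pics/w1.png',a)
u,v=wproj([.57,.058,.09],p);print(u,v);x,y=int(u)-80,int(v)-60
cv2.imwrite('pics/w1c.png',cv2.resize(a[max(y,0):y+120,max(x,0):x+160],None,fx=5,fy=5,interpolation=2))
E
```

```text
t 5.48 p [0.5679 0.0574 0.0896] th 165.0 z [ 0.     0.001 -1.   ] F [ 2.1  1.8 -2.6] w 0.0134 q [-0.53  0.34  0.42  1.78 -0.16  1.05  1.25]
[ 0.35812256 -0.52435669  0.03765208]
323.84943557793133 310.83386916479736
```

View pics/w1c.png

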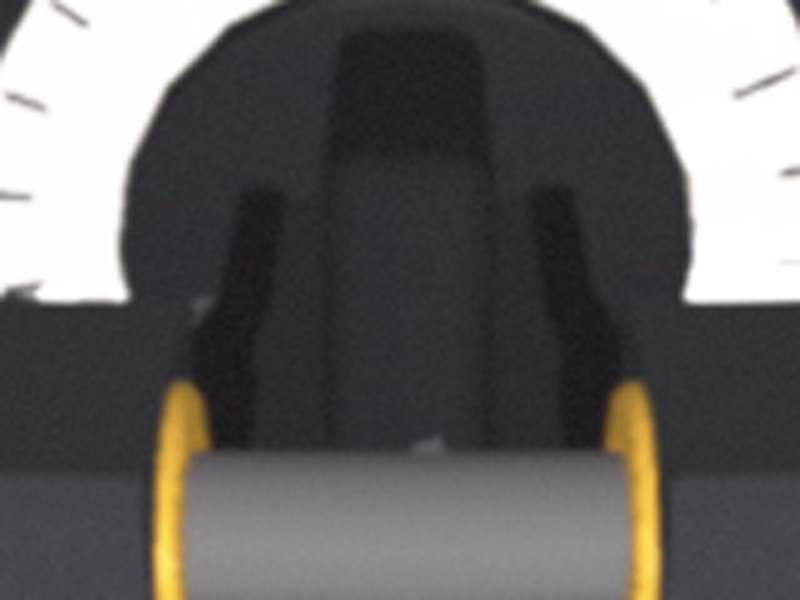

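The gripper hides the mark in this view; only the back end of the bar shows. I'll let go, rise straight up and look from above.

Emit:
carry_out(
  steps=[
    [[0,0,0,0,0,0],[0,0,0,0,0,0],[0,0,0,0,0,0],[0,0,0,0,0,0],[0,0,0,0,0,0],[0,0,0,0,0,0],[0,0,-3,0,0,0],[0,0,-6,0,0,0],[0,0,-9,0,0,0],[0,0,-12,0,0,0],[0,0,-13,0,0,0],[0,0,-13,0,0,0],[0,0,-13,0,0,0],[0,0,-13,0,0,0]],
  ],
  hand=-1,
)

```text
time: 6.7
ee_pos: [0.5671, 0.057, 0.2181]
eef_rot: [0.131, 0.991, -0.0, -0.001]
ft_force: [-0.7, -0.6, -0.2]
width: 0.0861
grip_force: 0.0
```

```bash
python3 - <<'E'
from h import *
import pickle
s,m=st()
p=r.camera_params('wrist');pickle.dump(p,open('w2.pkl','wb'));a=r.camera('wrist')[:,:,::-1];cv2.imwrite('pics/w2.png',a)
u,v=wproj([.569,.058,.08],p);x,y=int(u)-70,int(v)-52;print(u,v,x,y)
cv2.imwrite('pics/w2c.png',cv2.resize(a[y:y+105,x:x+140],None,fx=5.7,fy=5.7,interpolation=2))
E
```

```text
t 6.7 p [0.5671 0.057  0.2181] th 164.95 z [-0.002 -0.    -1.   ] F [-0.7 -0.6 -0.2] w 0.0861 q [-0.56  0.22  0.44  1.64 -0.1   1.31  1.21]
324.1860185460513 233.70059886730834 254 181
```

View pics/w2c.png

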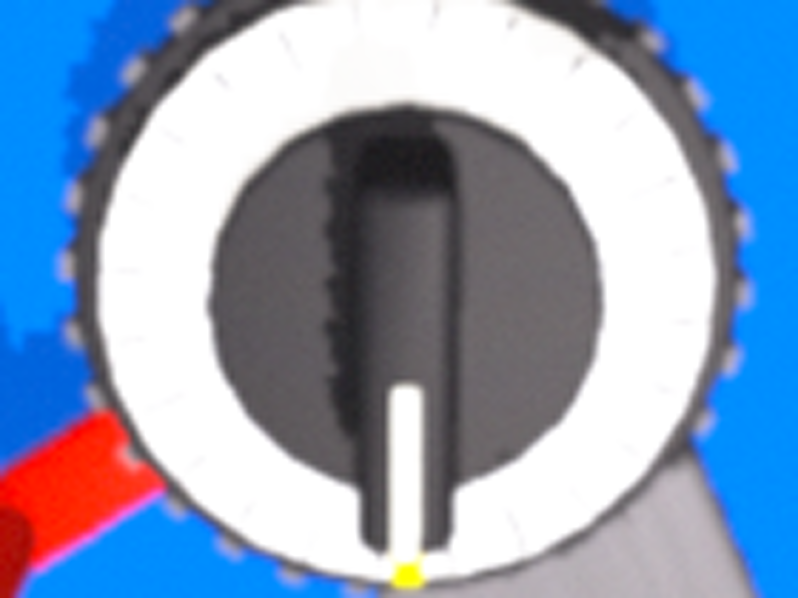

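The picture shows the pointer line at x≈406 running straight into the visible end of the yellow mark at x≈408. That is within about 0.5°, so the setting is good. Next I'll move over the post.

Emit:
carry_out(
  steps=[
    [[-1,-1.3,0,0,0,0.11],[-2,-2.6,0,0,0,0.22],[-3,-4,0,0,0,0.33],[-4,-5.5,0,0,0,0.44],[-4.4,-6.5,0,0,0,0.55],[-4.4,-6.5,0,0,0,0.66],[-4.4,-6.5,0,0,0,0.77],[-4.4,-6.5,0,0,0,0.88],[-4.4,-6.5,0,0,0,0.99],[-4.4,-6.5,3,0,0,0.99],[-4.4,-6.5,6,0,0,0.99],[-4.4,-6.5,8,0,0,0.99],[-4.4,-6.5,8.5,0,0,0.99],[-4.4,-6.5,8.5,0,0,0.99],[-4.4,-6.5,8.5,0,0,0.99]],
  ],
  hand=0.08,
)

```text
time: 8.0
ee_pos: [0.5935, -0.0174, 0.1349]
eef_rot: [0.586, 0.81, -0.0, 0.0]
ft_force: [-0.5, -0.0, 0.4]
width: 0.0405
grip_force: 0.0
```

```bash
python3 - <<'E'
from h import *
s,m=st();p=r.camera_params('wrist');a=r.camera('wrist')[:,:,::-1]
u,v=wproj([.5925,-.0168,.113],p);print(u,v,wproj(s['ee_pos'],p));x,y=int(u)-100,int(v)-75
cv2.imwrite('pics/w3c.png',cv2.resize(a[y:y+150,x:x+200],None,fx=4,fy=4,interpolation=2)); print(x,y)
E
```

```text
t 8.0 p [ 0.5935 -0.0174  0.1349] th 108.21 z [-0. -0. -1.] F [-0.5 -0.   0.4] w 0.0405 q [-0.53  0.36  0.6   1.69 -0.22  1.16  0.44]
320.4051738749603 289.2554979367774 [321.72961981 309.19392211]
220 214
```

View pics/w3c.png

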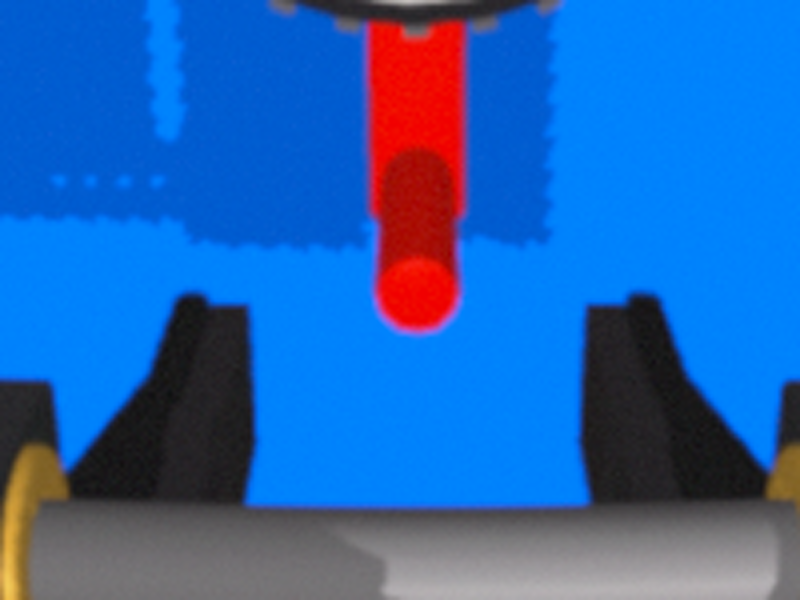

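The post top sits at (418,292) in the crop, centred between the fingers (252 and 585) and in line with the lever. I'll descend and narrow the opening, keeping it loose.

Emit:
carry_out(
  steps=[
    [[0,0,2,0,0,0],[0,0,4,0,0,0],[0,0,5.4,0,0,0],[0,0,5.8,0,0,0],[0,0,5.8,0,0,0],[0,0,5.8,0,0,0]],
  ],
)

```text
time: 8.55
ee_pos: [0.5942, -0.0173, 0.0779]
eef_rot: [0.586, 0.81, 0.001, 0.001]
ft_force: [-0.7, 0.1, -0.7]
width: 0.0398
grip_force: 0.0
```

Emit:
carry_out(
  steps=[
    [[0,0,0,0,0,0],[0,0,0,0,0,0],[0,0,0,0,0,0],[0,0,0,0,0,0]],
  ],
  hand=0.55,
  squeeze=20,
)

```text
time: 8.88
ee_pos: [0.5937, -0.0171, 0.0771]
eef_rot: [0.586, 0.81, 0.0, 0.0]
ft_force: [-0.5, 0.5, 0.4]
width: 0.0229
grip_force: 0.0
```

```bash
cat >> h.py <<'E'
A=np.array([.568,.0573])
def post():
    s,m=st();d=s['ee_pos'][:2]-A;ph=np.arctan2(d[1],d[0]);t=np.array([np.sin(ph),-np.cos(ph)])
    print('phi',np.degrees(ph).round(2),'rad',np.hypot(*d).round(4),'Ft',(-s['ft_force'][:2]@t).round(2),'Fr',(s['ft_force'][:2]@d/np.hypot(*d)).round(2),'Tz',s['torque'][2].round(2));return s,m
def plan(dphi_list):
    # arc rows (deg clockwise) in tool axes from the present pose
    s=r.read_state();m=R.from_quat(s['eef_rot']).as_matrix();d=s['ee_pos']-np.array([*A,s['ee_pos'][2]])
    for k in dphi_list:
        D=m.T@(R.from_rotvec([0,0,-np.radians(k)]).apply(d)-d)*100
        print(k,D.round(2),np.radians(k).round(3))
E
python3 -c "
from h import *
post();plan(range(5,65,5))"
```

```text
t 8.88 p [ 0.5937 -0.0171  0.0771] th 108.22 z [ 0.001  0.    -1.   ] F [-0.5  0.5  0.4] w 0.0229 q [-0.51  0.43  0.57  1.74 -0.26  1.05  0.47]
phi -70.96 rad 0.0787 Ft -0.34 Fr -0.66 Tz 0.04
5 [ 0.02 -0.69 -0.  ] 0.087
10 [ 0.1  -1.37 -0.  ] 0.175
15 [ 0.24 -2.04 -0.  ] 0.262
20 [ 0.44 -2.7  -0.  ] 0.349
25 [ 0.69 -3.34 -0.  ] 0.436
30 [ 1.   -3.95 -0.  ] 0.524
35 [ 1.36 -4.53 -0.  ] 0.611
40 [ 1.77 -5.08 -0.  ] 0.698
45 [ 2.23 -5.6  -0.  ] 0.785
50 [ 2.73 -6.07 -0.01] 0.873
55 [ 3.26 -6.49 -0.01] 0.96
60 [ 3.84 -6.87 -0.01] 1.047
```

Emit:
carry_out(
  steps=[
    [[0.02,-0.4,0,0,0,0.05],[0.02,-0.7,0,0,0,0.087],[0.06,-1.05,0,0,0,0.13],[0.1,-1.37,0,0,0,0.175],[0.16,-1.7,0,0,0,0.22],[0.24,-2.04,0,0,0,0.262],[0.34,-2.37,0,0,0,0.305],[0.44,-2.7,0,0,0,0.349],[0.56,-3.02,0,0,0,0.393],[0.69,-3.34,0,0,0,0.436],[0.84,-3.65,0,0,0,0.48],[1.0,-3.95,0,0,0,0.524],[1.18,-4.25,0,0,0,0.567],[1.36,-4.53,0,0,0,0.611]],
  ],
)

```text
time: 10.05
ee_pos: [0.5473, -0.0181, 0.077]
eef_rot: [0.803, 0.596, 0.001, 0.001]
ft_force: [5.8, 1.0, -4.0]
width: 0.0196
grip_force: 2.8
```

```bash
python3 -c "
from h import *
post();plan(range(1,16))"
```

```text
t 10.05 p [ 0.5473 -0.0181  0.077 ] th 73.11 z [ 0.003  0.    -1.   ] F [ 5.8  1.  -4. ] w 0.0196 q [-0.66  0.35  0.72  1.87 -0.27  1.02 -0.12]
phi -105.34 rad 0.0782 Ft 5.36 Fr -2.51 Tz -0.0
1 [-0.   -0.14 -0.  ] 0.017
2 [-0.   -0.27 -0.  ] 0.035
3 [-0.   -0.41 -0.  ] 0.052
4 [ 0.   -0.55 -0.  ] 0.07
5 [ 0.01 -0.68 -0.  ] 0.087
6 [ 0.02 -0.82 -0.  ] 0.105
7 [ 0.03 -0.95 -0.  ] 0.122
8 [ 0.05 -1.09 -0.  ] 0.14
9 [ 0.06 -1.23 -0.  ] 0.157
10 [ 0.08 -1.36 -0.  ] 0.175
11 [ 0.1 -1.5 -0. ] 0.192
12 [ 0.13 -1.63 -0.  ] 0.209
13 [ 0.15 -1.76 -0.  ] 0.227
14 [ 0.18 -1.9  -0.01] 0.244
15 [ 0.21 -2.03 -0.01] 0.262
```

Emit:
carry_out(
  steps=[
    [[0,-0.14,0,0,0,0.017],[0,-0.27,0,0,0,0.035],[0,-0.41,0,0,0,0.052],[0,-0.55,0,0,0,0.07]],
  ],
)

```text
time: 10.38
ee_pos: [0.5422, -0.0165, 0.0771]
eef_rot: [0.823, 0.568, 0.001, 0.001]
ft_force: [5.6, -0.1, -3.3]
width: 0.0197
grip_force: 2.7
```

Emit:
carry_out(
  steps=[
    [[0,-0.14,0,0,0,0.017],[0,-0.27,0,0,0,0.035],[0,-0.41,0,0,0,0.052],[0,-0.55,0,0,0,0.07]],
  ],
)

```text
time: 10.72
ee_pos: [0.5372, -0.0146, 0.0772]
eef_rot: [0.843, 0.538, 0.001, 0.001]
ft_force: [6.9, 0.1, -2.5]
width: 0.0193
grip_force: 2.7
```

Emit:
carry_out(
  steps=[
    [[0,-0.14,0,0,0,0.017],[0,-0.27,0,0,0,0.035],[0,-0.41,0,0,0,0.052]],
  ],
)

```text
time: 10.97
ee_pos: [0.5335, -0.013, 0.0772]
eef_rot: [0.856, 0.516, 0.002, 0.001]
ft_force: [6.9, 0.2, -2.8]
width: 0.0198
grip_force: 2.7
```

```bash
python3 -c "
from h import *
post()"
```

```text
t 10.97 p [ 0.5335 -0.013   0.0772] th 62.18 z [ 0.004  0.    -1.   ] F [ 6.9  0.2 -2.8] w 0.0198 q [-0.71  0.32  0.76  1.91 -0.26  1.01 -0.32]
phi -116.15 rad 0.0783 Ft 6.1 Fr -3.22 Tz -0.0
```

Emit:
carry_out(
  steps=[
    [[0,-0.14,0,0,0,0.017],[0,-0.27,0,0,0,0.035],[0,-0.41,0,0,0,0.052],[0,-0.55,0,0,0,0.07]],
  ],
)

```text
time: 11.3
ee_pos: [0.5287, -0.0104, 0.0773]
eef_rot: [0.874, 0.486, 0.002, 0.001]
ft_force: [5.8, -0.5, -2.5]
width: 0.0197
grip_force: 2.7
```

Emit:
carry_out(
  steps=[
    [[0,-0.14,0,0,0,0.017],[0,-0.27,0,0,0,0.035],[0,-0.41,0,0,0,0.052],[0,-0.55,0,0,0,0.07]],
  ],
)

```text
time: 11.63
ee_pos: [0.5241, -0.0076, 0.0773]
eef_rot: [0.89, 0.455, 0.002, 0.001]
ft_force: [7.2, -0.2, -1.6]
width: 0.0197
grip_force: 2.7
```

Emit:
carry_out(
  steps=[
    [[0,-0.14,0,0,0,0.017],[0,-0.27,0,0,0,0.035],[0,-0.41,0,0,0,0.052],[0,-0.55,0,0,0,0.07]],
  ],
)

```text
time: 11.97
ee_pos: [0.5197, -0.0045, 0.0774]
eef_rot: [0.906, 0.424, 0.002, 0.001]
ft_force: [7.0, -0.1, -2.1]
width: 0.02
grip_force: 2.7
```

Emit:
carry_out(
  steps=[
    [[0,-0.14,0,0,0,0.017],[0,-0.27,0,0,0,0.035],[0,-0.41,0,0,0,0.052],[0,-0.55,0,0,0,0.07]],
  ],
)

```text
time: 12.3
ee_pos: [0.5155, -0.0011, 0.0774]
eef_rot: [0.92, 0.392, 0.002, 0.001]
ft_force: [6.0, -1.4, -2.7]
width: 0.0193
grip_force: 2.6
```

```bash
python3 -c "
from h import *
post()"
```

```text
t 12.3 p [ 0.5155 -0.0011  0.0774] th 46.12 z [ 0.004 -0.    -1.   ] F [ 6.  -1.4 -2.7] w 0.0193 q [-0.8   0.29  0.82  1.95 -0.25  1.   -0.63]
phi -131.96 rad 0.0785 Ft 5.44 Fr -2.96 Tz 0.06
```

Emit:
carry_out(
  steps=[
    [[0,-0.14,0,0,0,0.017],[0,-0.27,0,0,0,0.035],[0,-0.41,0,0,0,0.052],[0,-0.55,0,0,0,0.07]],
  ],
)

```text
time: 12.63
ee_pos: [0.5116, 0.0026, 0.0774]
eef_rot: [0.933, 0.359, 0.002, 0.001]
ft_force: [7.1, -1.2, -2.5]
width: 0.0198
grip_force: 2.6
```

Emit:
carry_out(
  steps=[
    [[0,-0.14,0,0,0,0.017],[0,-0.27,0,0,0,0.035],[0,-0.41,0,0,0,0.052],[0,-0.55,0,0,0,0.07]],
  ],
)

```text
time: 12.97
ee_pos: [0.5079, 0.0066, 0.0774]
eef_rot: [0.945, 0.326, 0.002, 0.001]
ft_force: [5.9, -2.0, -1.6]
width: 0.0196
grip_force: 2.6
```

Emit:
carry_out(
  steps=[
    [[0,-0.14,0,0,0,0.017],[0,-0.27,0,0,0,0.035],[0,-0.41,0,0,0,0.052],[0,-0.55,0,0,0,0.07]],
  ],
)

```text
time: 13.3
ee_pos: [0.5045, 0.0108, 0.0775]
eef_rot: [0.956, 0.293, 0.002, 0.001]
ft_force: [6.0, -2.9, -1.4]
width: 0.0199
grip_force: 2.7
```

Emit:
carry_out(
  steps=[
    [[0,-0.14,0,0,0,0.017],[0,-0.27,0,0,0,0.035],[0,-0.41,0,0,0,0.052],[0,-0.55,0,0,0,0.07]],
  ],
)

```text
time: 13.63
ee_pos: [0.5019, 0.0149, 0.0775]
eef_rot: [0.966, 0.259, 0.002, 0.001]
ft_force: [9.6, -4.3, -3.6]
width: 0.0201
grip_force: 4.3
```

```bash
python3 -c "
from h import *
post()"
```

```text
t 13.63 p [0.5019 0.0149 0.0775] th 30.04 z [ 0.005 -0.001 -1.   ] F [ 9.6 -4.3 -3.6] w 0.0201 q [-0.9   0.26  0.88  1.99 -0.24  0.99 -0.95]
phi -147.32 rad 0.0786 Ft 8.78 Fr -5.76 Tz 0.07
```

The clamp has started to bite, with tangential push at 8.8 N. I'll take finer steps from here.

Emit:
carry_out(
  steps=[
    [[0,-0.1,0,0,0,0.012],[0,-0.2,0,0,0,0.025],[0,-0.2,0,0,0,0.025]],
  ],
)

```text
time: 13.88
ee_pos: [0.501, 0.0163, 0.0775]
eef_rot: [0.969, 0.247, 0.003, 0.001]
ft_force: [10.0, -4.5, -4.8]
width: 0.0196
grip_force: 4.3
```

```bash
python3 -c "
from h import *
post()"
```

```text
t 13.88 p [0.501  0.0163 0.0775] th 28.6 z [ 0.006 -0.001 -1.   ] F [10.  -4.5 -4.8] w 0.0196 q [-0.91  0.26  0.88  1.99 -0.24  0.99 -0.98]
phi -148.55 rad 0.0785 Ft 9.03 Fr -6.17 Tz 0.03
```

Emit:
carry_out(
  steps=[
    [[0,-0.1,0,0,0,0.012],[0,-0.2,0,0,0,0.025],[0,-0.3,0,0,0,0.037]],
  ],
)

```text
time: 14.13
ee_pos: [0.4999, 0.0184, 0.0776]
eef_rot: [0.973, 0.229, 0.003, 0.002]
ft_force: [11.0, -7.7, -6.2]
width: 0.0198
grip_force: 6.0
```

```bash
python3 -c "
from h import *
post()"
```

```text
t 14.13 p [0.4999 0.0184 0.0776] th 26.46 z [ 0.006 -0.002 -1.   ] F [11.  -7.7 -6.2] w 0.0198 q [-0.92  0.26  0.89  1.99 -0.24  0.99 -1.02]
phi -150.24 rad 0.0784 Ft 12.12 Fr -5.72 Tz -0.0
```

Emit:
carry_out(
  steps=[
    [[0,-0.1,0,0,0,0.012],[0,-0.2,0,0,0,0.025]],
  ],
)

```text
time: 14.3
ee_pos: [0.4992, 0.0198, 0.0776]
eef_rot: [0.976, 0.217, 0.003, 0.002]
ft_force: [12.1, -9.6, -6.3]
width: 0.0195
grip_force: 6.7
```

```bash
python3 -c "
from h import *
post()"
```

```text
t 14.3 p [0.4992 0.0198 0.0776] th 25.02 z [ 0.007 -0.002 -1.   ] F [12.1 -9.6 -6.3] w 0.0195 q [-0.93  0.26  0.9   2.   -0.24  0.99 -1.05]
phi -151.44 rad 0.0784 Ft 14.26 Fr -6.05 Tz 0.04
```

Emit:
carry_out(
  steps=[
    [[0,0,0,0,0,0],[0,0,0,0,0,0],[0,0,0,0,0,0]],
  ],
)

```text
time: 14.55
ee_pos: [0.4991, 0.0199, 0.0776]
eef_rot: [0.976, 0.217, 0.003, 0.002]
ft_force: [11.8, -8.4, -5.9]
width: 0.0197
grip_force: 6.1
```

```bash
python3 -c "
from h import *
post()"
```

```text
t 14.55 p [0.4991 0.0199 0.0776] th 25.05 z [ 0.006 -0.002 -1.   ] F [11.8 -8.4 -5.9] w 0.0197 q [-0.93  0.26  0.9   2.   -0.24  0.99 -1.05]
phi -151.5 rad 0.0784 Ft 13.03 Fr -6.35 Tz 0.07
```

Emit:
carry_out(
  steps=[
    [[0,-0.08,0,0,0,0.01],[0,-0.15,0,0,0,0.018],[0,-0.15,0,0,0,0.018]],
  ],
)

```text
time: 14.8
ee_pos: [0.4986, 0.0209, 0.0776]
eef_rot: [0.978, 0.208, 0.003, 0.002]
ft_force: [13.2, -9.7, -7.5]
width: 0.0198
grip_force: 6.8
```

```bash
python3 -c "
from h import *
post()"
```

```text
t 14.8 p [0.4986 0.0209 0.0776] th 23.98 z [ 0.007 -0.003 -1.   ] F [13.2 -9.7 -7.5] w 0.0198 q [-0.93  0.26  0.9   2.   -0.24  0.99 -1.07]
phi -152.31 rad 0.0784 Ft 14.7 Fr -7.14 Tz -0.01
```

Paused push is 14.7 N, which is firmly tight. I'll back the pad off, rise clear and check.

Emit:
carry_out(
  steps=[
    [[0,0.15,0,0,0,0],[0,0.3,0,0,0,0],[0,0.4,0,0,0,0],[0,0.4,0,0,0,0],[0,0.4,0,0,0,0]],
  ],
)

```text
time: 15.22
ee_pos: [0.498, 0.0192, 0.077]
eef_rot: [0.978, 0.209, 0.001, 0.0]
ft_force: [3.8, -3.6, 2.3]
width: 0.0196
grip_force: 2.6
```

Emit:
carry_out(
  steps=[
    [[0,0,0,0,0,0],[0,0,0,0,0,0],[0,0,0,0,0,0],[0,0,0,0,0,0],[0,0,-2,0,0,0],[0,0,-5,0,0,0],[0,0,-8,0,0,0],[0,0,-11,0,0,0],[0,0,-14,0,0,0],[2,0,-14,0,0,0],[4,0,-14,0,0,0],[6,0,-14,0,0,0],[7,0,-14,0,0,0],[7,0,-14,0,0,0],[7,0,-14,0,0,0]],
  ],
  hand=0,
)

```text
time: 16.47
ee_pos: [0.5607, 0.0481, 0.2159]
eef_rot: [0.978, 0.209, -0.001, 0.0]
ft_force: [-0.9, -0.5, -0.2]
width: 0.0433
grip_force: 0.0
```

```bash
python3 - <<'E'
from h import *
s,m=st()
p=r.camera_params('wrist');a=r.camera('wrist')[:,:,::-1]
u,v=wproj([.569,.058,.08],p);x,y=int(u)-90,int(v)-67;print(x,y)
cv2.imwrite('pics/w4c.png',cv2.resize(a[y:y+135,x:x+180],None,fx=4.4,fy=4.4,interpolation=2))
E
```

```text
t 16.47 p [0.5607 0.0481 0.2159] th 24.11 z [-0.001 -0.001 -1.   ] F [-0.9 -0.5 -0.2] w 0.0433 q [-0.96  0.27  0.94  1.68 -0.23  1.31 -1.12]
227 153
```

View pics/w4c.png

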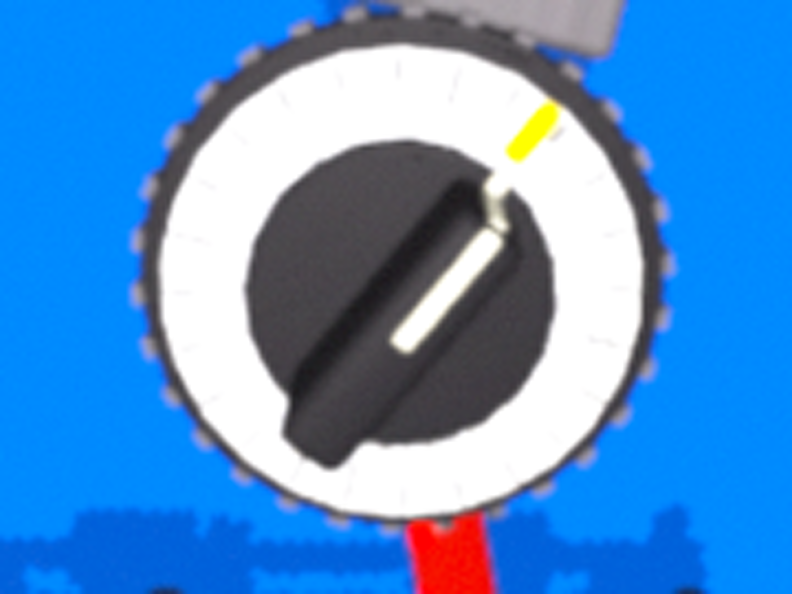

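The pointer line still runs straight into the yellow mark: the bar line from (402,345) to (490,238) points at the mark at (533,132). Next I'll measure where the post came to rest.

```bash
python3 - <<'E'
from h import *
p=r.camera_params('wrist');a=r.camera('wrist')[:,:,::-1];cv2.imwrite('pics/w5.png',a)
h=cv2.cvtColor(a,cv2.COLOR_BGR2HSV)
for ph in(-142,-146,-149.4,-152):
    print(ph,wproj([A[0]+.078*np.cos(np.radians(ph)),A[1]+.078*np.sin(np.radians(ph)),.113],p),wproj([A[0]+.065*np.cos(np.radians(ph)),A[1]+.065*np.sin(np.radians(ph)),.065],p))
x,y=227,240
cv2.imwrite('pics/w5c.png',cv2.resize(a[y:y+120,x:x+160],None,fx=5,fy=5,interpolation=2))
E
```

```text
-142 [340.86309494 322.20890258] [335.56557958 284.59928454]
-146 [334.29621946 323.43664553] [330.72034998 285.5414213 ]
-149.4 [328.66315386 324.15331768] [326.56078846 286.09358368]
-152 [324.33432816 324.49771464] [323.36284538 286.36073026]
```

View pics/w5c.png

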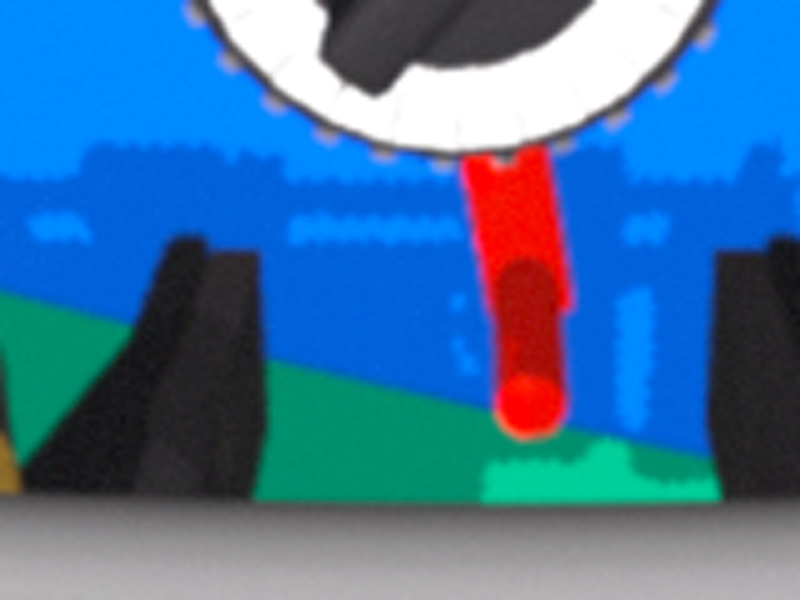

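The post is within about 1° of where the push ended. The force dropped quickly on backing off, so the ring has stayed put and tight. The robot is clear of everything, so I'm handing in.

```bash
python3 -c "
from bench import r
print(r.close_job())"
```

```text
the job is handed in; nothing more can be done
None
```

The job is handed in: the knob's pointer line is on the yellow marker to within about 0.5°, the lock ring held 14.7 N of push at the post, and the gripper is clear of everything; I never went near the mouse, lens, tray or bottle, and no judging result came back.

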